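# Shut the twin contact grill after service

## Task

The twin contact grill is cold and wiped down: close it up for the night. Push its grease tray fully home, and press each of the two raised top plates down by its handle until it lies shut on its lower plate, without slamming the tray or the plates. Do it all with the fingertips or the outside of the fingers: do not lift the plates up high, pull the tray right out or pick anything up, and leave the bottles, cups and utensils where they are.

Things in the scene. Friction and masses are not known exactly. Their poses are not given: they have to be found in the camera images.
- grill: twin contact grill, stainless steel, fixed. Housing 540 mm wide (y) by 340 mm deep (x), deck 97 mm high, with two ribbed lower plates and two hinged top plates, left (+y) and right (-y), each 225 mm wide, 45 mm apart. Origin: centre of its footprint on the counter; x points to its back (away from the robot), y left, z up. Front face at x = -170 mm; knobs stand 20 mm out of it at y = +-200 mm
- tray (a joint): how far the grease tray is drawn out towards the grill's front (-x of the grill), m: 0 = fully home, front panel against the housing; stop at 0.19. It slides straight on runners with about 2.5 N of friction and stays where it is left
- tray_pull (a point): centre of the tray's black pull bar, which moves with the tray: bar 11 mm thick, 100 mm long along the grill's y, 35 mm in front of the tray's front panel, 56 mm above the counter. The panel is 184 mm wide, from 31 to 79 mm above the counter. With the tray home the pull is at grill x = -207 mm, y = 0
- plate_left: left hinged top plate. Origin: centre of its handle, a black bar along y, 26 mm thick, 136 mm long. Axes: the grill's when shut; raised by angle t it is turned t about +y (front up). Hinge axis: along y through grill x = +118, z = 130 mm. Shut (t = 0, a stop), the origin is at grill x = -217, y = +135, z = 148 mm. Sprung and stiff: stays at any t; 3 to 8 N down on the handle lowers it
- plate_right: right hinged top plate. Origin: centre of its handle, a black bar along y, 26 mm thick, 136 mm long. Axes: the grill's when shut; raised by angle t it is turned t about +y (front up). Hinge axis: along y through grill x = +118, z = 130 mm. Shut (t = 0, a stop), the origin is at grill x = -217, y = -135, z = 148 mm. Sprung and stiff: stays at any t; 3 to 8 N down on the handle lowers it
- red_bottle: red squeeze bottle with a white nozzle, 60 mm across, 185 mm tall, standing loose. Origin: centre of its underside. A bystander: leave it alone
- yellow_bottle: yellow squeeze bottle with a white nozzle, 60 mm across, 185 mm tall, standing loose. Origin: centre of its underside. A bystander: leave it alone
- black_bottle: black sauce bottle with a red nozzle, 62 mm across, 215 mm tall, standing loose. Origin: centre of its underside. A bystander: leave it alone
- shaker: aluminium spice shaker with a green cap, 62 mm across, 110 mm tall, standing loose. Origin: centre of its underside. A bystander: leave it alone
- dip_cups: nested stack of small black dip cups, 60 mm across, 57 mm tall, standing loose in front of the grill's left plate. Origin: centre of its underside. A bystander: leave it alone
- scraper: grill scraper lying flat, 240 mm long and 75 mm wide, 20 mm high, black handle and steel blade (origin near its middle), in front of the grill's right plate. A bystander: leave it alone

How it is judged:
At the end, for the whole second after the job is handed in: The grease tray is within 5 mm of fully home, both top plates are within 0.025 rad (about 8 mm at the handle) of shut, all at rest, and every loose bottle, cup stack and utensil is within 25 mm of where it stood (value of joint tray below 0.005 m and angle between each of plate_left, plate_right's own z axis and vertical below 0.025 rad and velocity of joint tray between -0.02 and 0.02 m/s and angular speed of each of plate_left, plate_right below 0.03 rad/s and distance of each of red_bottle, yellow_bottle, black_bottle, shaker, dip_cups, scraper from where it was at the start of the episode below 0.025 m); the robot touches nothing.
It fails at once if a top plate (faster than 1.5 rad/s, half a metre per second at the handle) or the tray (faster than 0.6 m/s) is slammed (angular speed of any of plate_left, plate_right above 1.5 rad/s or velocity of joint tray below -0.6 m/s).
It fails at once if a top plate is lifted: raised beyond 0.65 rad (the starts lie below 0.55) (angle between any of plate_left, plate_right's own z axis and vertical above 0.65 rad).
It fails at once if the tray is drawn out beyond 125 mm (the starts lie below 110 mm) (value of joint tray above 0.125 m).
It fails at once if a bottle, the shaker, the cups or a utensil is moved or lifted by more than 25 mm (distance of any of red_bottle, yellow_bottle, black_bottle, shaker, dip_cups, scraper from where it was at the start of the episode above 0.025 m).
It fails at once if a standing bottle, the shaker or the cup stack is tipped by more than 0.5 rad (angle between any of red_bottle, yellow_bottle, black_bottle, shaker, dip_cups's own z axis and vertical above 0.5 rad).
It also fails if it takes over 64 s, if anything falls off the work surface, if the arm or the gripper's body presses on something with over 40 N, if the wrist force passes 120 N, or if a joint passes its speed limit or range.

## Robot

A 7-joint arm with a two-finger parallel gripper is mounted at the origin on the work surface. World frame = base frame: x ahead of the robot, y to its left, z up, the work surface at z = 0. Lengths are in m, angles in rad, forces in N, time in s.
With the tool pointing down it reaches from about 0.425 to 0.975 m from the base axis. Payload 16.7 kg.
Tool frame: the origin (TCP) lies on the front face of the gripper's body, between the roots of the fingers; the fingertips stand 73 mm ahead of it and the grasp point (between the pads) lies 54 mm ahead of it (manip.grip_point_offset is the distance from the TCP to the grasp point, in m); z points along the fingers, y is the line along which they close (so a half turn about z gives the same grasp; the last joint's range is limited). The gripper opens to 85 mm and grips with 20 to 120 N. Pads are 22 mm wide; open, the fingers measure 114 mm over their backs; the gripper's body (76 mm by 85 mm) begins 54 mm behind the grasp point. The pads swing forward as they close: fully open they stand 13 mm farther back than shut.
Start: joints at [-1.361, 0.426, 0.074, 1.606, -0.034, 1.111, -0.067], TCP at [0.237, 0.632, 0.304] pointing down, gripper open.
Joint ranges: [-2.85, 2.85], [-0.5, 2.14], [-1.23, 1.37], [0.21, 2.46], [-1.02, 4.16], [0.16, 2.05], [-2.73, 2.73]. Speed limits (rad/s): [1.89, 1.89, 2.39, 2.39, 3.01, 3.01, 3.01].

## Interface

Orientations are given as a unit quaternion [x, y, z, w].
In Python, from workcell import manip gives the robot as it stands. The module is installed in compiled form; this text tells all that it offers.
- The arm moves only by the shell command python3 -m jog 'ROWS' [FORCE]. ROWS is a JSON object of lists of equal length, an entry for each row: "hand": the finger opening in cm, from 0 to 8.54; "slide": the shift along the world's x, y, z in cm, a list of three; "roll": the turn about the world's z in rad. In form: {"hand": [hand, ...], "slide": [[tx, ty, tz], ...], "roll": [roll, ...]}. A call has 1 to 8 rows; each row is the pose to reach, as a shift and turn from the pose commanded when the call began; what a row does not reach only later rows make up. A row lasts 1/10 s, in which the tool goes at most 50 mm and 8.59 degrees, less where a joint would pass 70% of its speed; a pose out of reach is approached as far as the arm can. A call with a gripper value outside its range is refused whole. The fingers move at their own pace and stop on an object; FORCE is the grip in N (left out, the last holds). Time passes only in rows, so rows that repeat a pose let the fingers close. It gives the time, the measured TCP pose, the force, the opening and the grip force at its end, in the units of the state.
- manip.state(): the state, without advancing time (a new reading comes with each control period).
- manip.snapshot(name): name is "scene" or "top" or "wrist"; returns a dict with "image" (420x560x3 uint8, red, green, blue), "camera_matrix" (3x3 intrinsics, pixels), "extrinsics" (4x4, takes a point from camera to world coordinates). Camera axes: x right, y down, z forward; pixel columns grow to the right and rows downward; lengths in m; the calibration is good to about 2 mm. A picture is of the moment at which its call begins. There is no depth.
- manip.hand_in(): hands the job in; it is judged then, once.
The state is a dict: "time": time; "qpos": joint angles; "dq": joint speeds; "joint_efforts": joint torques, N m; "tool_pos": TCP position; "tool_rot": TCP orientation; "contact_force": force on the tool from outside, world axes, zero at the start; "ft_torque": the same for the moment, N m; "grip_width": opening from 0.0 (shut) to 1.0 (fully open); "finger_force": force on a finger pad.
Only numpy, scipy, OpenCV 4.12 (cv2) and the standard library are available. Lean on these libraries where they do the work, as an engineer would, in place of code of your own. Each camera call takes 0.05 s, during which the arm holds its last target. There are 200 camera calls.

## Working session

There is one attempt and no reset: what is moved stays moved. The work goes in short steps, Python scripts to look and compute and a shell command to move; the robot and the scene stay as the last step left them, time stands still between calls to the robot, and variables do not carry over. Pictures are saved under pics/ and viewed, at most 10 in all, crops included, and the job is handed in when it is done.

```bash
mkdir -p pics
cat > h.py <<'E'
from workcell import manip
import cv2, numpy as np
def snap(n,f=None):
    s=manip.snapshot(n)
    if f: cv2.imwrite('pics/'+f,s['image'][:,:,::-1])
    return s
def ray(s,u,v):
    K=np.array(s['camera_matrix']);T=np.array(s['extrinsics'])
    d=T[:3,:3]@np.linalg.inv(K)@[u,v,1.]
    return T[:3,3],d/np.linalg.norm(d)
def onz(s,u,v,z):
    o,d=ray(s,u,v); return o+d*(z-o[2])/d[2]
def proj(s,p):
    K=np.array(s['camera_matrix']);T=np.array(s['extrinsics'])
    c=K@(T[:3,:3].T@(np.asarray(p)-T[:3,3])); return c[:2]/c[2]
def tri(s1,p1,s2,p2):
    o1,d1=ray(s1,*p1);o2,d2=ray(s2,*p2)
    t=np.linalg.lstsq(np.c_[d1,-d2],o2-o1,rcond=None)[0]
    a=o1+t[0]*d1;b=o2+t[1]*d2
    return (a+b)/2,np.linalg.norm(a-b)
E
python3 - <<'E'
from h import *
import pickle
d={n:snap(n,n+'0.png') for n in('scene','top')}
pickle.dump(d,open('s0.pkl','wb'))
for n in d: print(n,np.round(d[n]['extrinsics'],3).tolist())
print(manip.state())
E
```

```text
scene [[0.998, 0.054, -0.039, 0.65], [0.066, -0.866, 0.495, -0.63], [-0.007, -0.497, -0.868, 1.205], [0.0, 0.0, 0.0, 1.0]]
top [[0.018, -0.992, 0.125, 0.438], [-1.0, -0.019, -0.006, -0.0], [0.009, -0.125, -0.992, 1.301], [0.0, 0.0, 0.0, 1.0]]
{'time': 0.1, 'qpos': array([-1.36148714,  0.42667573,  0.07384075,  1.60655149, -0.03409637,
        1.11080498, -0.06710165]), 'dq': array([-8.97052169e-05, -1.39256334e-03,  2.78055817e-03, -1.55434701e-03,
        2.00004979e-03, -5.24387097e-04, -1.03555041e-03]), 'joint_efforts': array([ 9.88877640e-03, -9.51514006e+01,  3.77183765e+00, -4.64394343e+01,
        1.97812321e-02,  6.47446228e-03,  1.28042984e-05]), 'tool_pos': array([0.23694398, 0.6317361 , 0.30327228]), 'tool_rot': array([ 1.78453941e-01,  9.83948089e-01, -5.86763099e-04, -6.48992631e-05]), 'contact_force': array([ 0.29498624, -0.84030023,  0.30189653]), 'ft_torque': array([-0.03611788,  0.01092013,  0.00714802]), 'finger_force': 0.0, 'grip_width': 1.0000846074080558}
```

View pics/scene0.png

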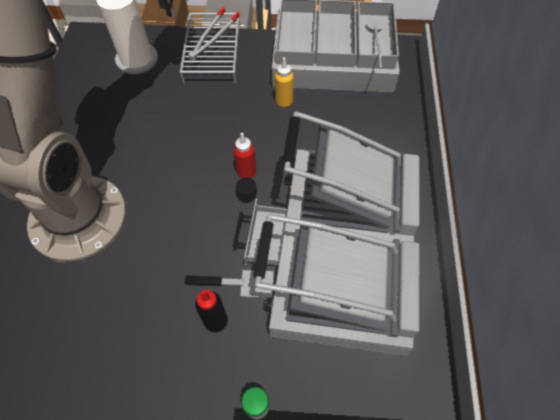

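View pics/top0.png

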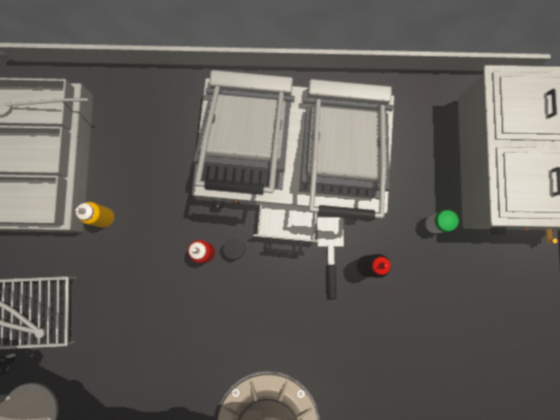

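The views show the grill at centre: the left plate raised more (handle at about (235,178) top), and the right one less (about (345,210)). The tray is out, with its pull bar at about (285,245). The cups are at (233,248), the red bottle at (200,252) and the scraper at (330,260). I'll enlarge both for precise points.

Run:
```python
import cv2
a=cv2.imread('pics/top0.png')[60:310,180:420]; b=cv2.imread('pics/scene0.png')[100:350,180:430]
f=lambda a,n:cv2.imwrite(n,cv2.convertScaleAbs(cv2.resize(a[:, :],None,fx=2.4,fy=2.4,interpolation=cv2.INTER_CUBIC),alpha=1.6,beta=25))
f(a,'pics/topc.png');f(b,'pics/scenec.png')
```

```text
(no output)
```

View pics/topc.png

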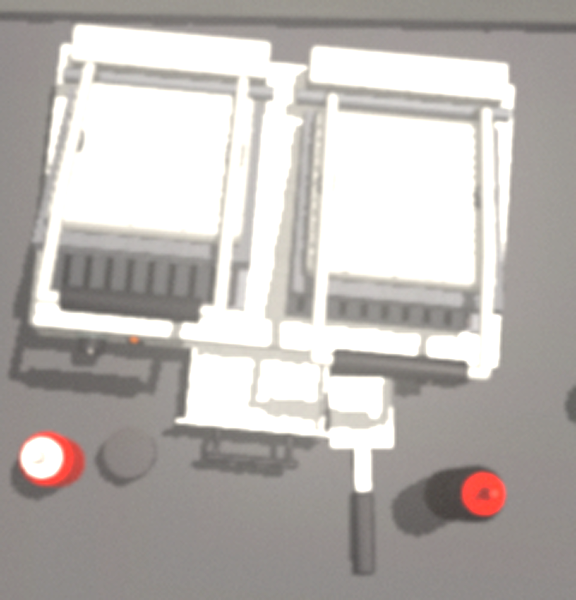

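View pics/scenec.png

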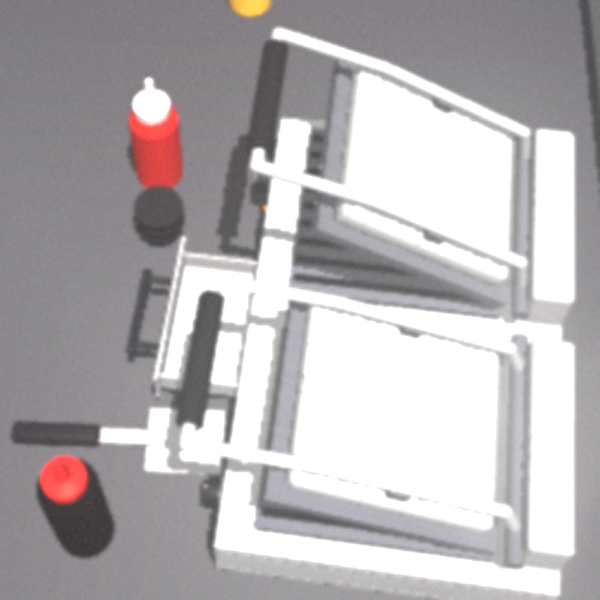

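Pull bar in the crops: top about (250,460), scene about (140,313). Left handle: top (137,300), scene (268,98). Right handle: top (400,366), scene (201,360). The scraper blade lies just under the right plate's handle, near the tray's right end. Next I triangulate and fit the grill's pose.

Run:
```python
from h import *
import pickle
d=pickle.load(open('s0.pkl','rb'));T,S=d['top'],d['scene']
t=lambda x,y:(x/2.4+180,y/2.4+60)
s=lambda x,y:(x/2.4+180,y/2.4+100)
for n,a,b in [('L',(137,300),(268,98)),('Lend+',(60,296),(275,43)),('Lend-',(214,305),(262,155)),('R',(400,366),(201,360)),('Rend+',(332,362),(212,293)),('Rend-',(468,372),(190,425)),
  ('pull',(250,460),(140,313)),('pull+',(205,457),(148,272)),('pull-',(293,463),(133,355)),('panel+',(180,421),(183,240))]:
    p,e=tri(T,t(*a),S,s(*b)); print(n,p.round(3),round(e,4))
for n,a,z in [('deckFL',(35,328),.097),('deckFR',(497,360),.097),('deckBL',(65,45),.097),('pull z56',(250,460),.056),('pull+',(205,457),.056),('pull-',(293,463),.056),('panelL top',(180,421),.079),('cups',(128,452),.057),('red base?',(60,458),.1),('black',(485,493),.215),('scraper tip',(362,570),.015),('blade BL',(330,378),.005),('blade FL',(330,445),.005),('blade BR',(388,378),.005),('blade FR',(392,447),.005)]:
    print(n,onz(T,*t(*a),z).round(3))
for n,a,z in [('deckFR',(218,553),.097),('deckBR?',(560,580),.097),('cups top',(160,205),.057),('panelTopL',(183,240),.079),('panelTopR',(157,385),.079),('scr tip',(15,432),.015),('blade FR',(147,470),.003),('blade BR',(222,462),.003),('blade FL',(150,410),.003)]: print('S',n,onz(S,*s(*a),z).round(3))
```

```text
L [0.623 0.081 0.304] 0.0008
Lend+ [0.626 0.155 0.302] 0.0013
Lend- [0.62  0.008 0.307] 0.003
R [ 0.574 -0.181  0.236] 0.0026
Rend+ [ 0.577 -0.111  0.24 ] 0.0055
Rend- [ 0.569 -0.248  0.24 ] 0.0037
pull [ 0.483 -0.036  0.044] 0.0028
pull+ [0.486 0.017 0.046] 0.0042
pull- [ 0.481 -0.087  0.038] 0.0024
panel+ [0.526 0.047 0.074] 0.0046
deckFL [0.626 0.213 0.097]
deckFR [ 0.599 -0.316  0.097]
deckBL [0.966 0.192 0.097]
pull z56 [ 0.481 -0.036  0.056]
pull+ [0.484 0.016 0.056]
pull- [ 0.479 -0.086  0.056]
panelL top [0.524 0.046 0.079]
cups [0.488 0.106 0.057]
red base? [0.478 0.179 0.1  ]
black [ 0.447 -0.271  0.215]
scraper tip [ 0.355 -0.173  0.015]
blade BL [ 0.585 -0.134  0.005]
blade FL [ 0.503 -0.135  0.005]
blade BR [ 0.587 -0.205  0.005]
blade FR [ 0.502 -0.21   0.005]
S deckFR [ 0.599 -0.323  0.097]
S deckBR? [ 0.933 -0.328  0.097]
S cups top [0.494 0.105 0.057]
S panelTopL [0.529 0.045 0.079]
S panelTopR [ 0.518 -0.14   0.079]
S scr tip [ 0.357 -0.179  0.015]
S blade FR [ 0.508 -0.21   0.003]
S blade BR [ 0.591 -0.195  0.003]
S blade FL [ 0.504 -0.138  0.003]
```

```bash
python3 -m jog '{"hand":[0,0,0,0,0,0,0,0],"slide":[[0,0,4],[0,0,8],[0,0,12],[2,-3,14],[4,-6,14],[7,-10,14],[10,-14,14],[13,-18,14]],"roll":[0.05,0.1,0.15,0.2,0.25,0.31,0.31,0.31]}' 20; python3 -m jog '{"hand":[0,0,0,0,0,0,0,0],"slide":[[3,-4,0],[6,-8,0],[9,-12,0],[12,-17,0],[15,-21,0],[18,-26,0],[21,-31,0],[24,-35,0]],"roll":[0,0,0,0,0,0,0,0]}'
```

```text
time: 0.9
tool_pos: [0.3678, 0.4501, 0.4437]
tool_rot: [0.024, 1.0, -0.0, -0.0]
contact_force: [0.8, 0.6, 0.8]
grip_width: 0.004
finger_force: 0.0
time: 1.7
tool_pos: [0.5933, 0.1202, 0.444]
tool_rot: [0.024, 1.0, 0.0, -0.0]
contact_force: [0.7, 1.9, 0.5]
grip_width: 0.001
finger_force: 0.0
```

```bash
python3 -m jog '{"hand":[0,0,0,0,0,0],"slide":[[1,-1.8,0],[1,-1.8,-1],[1,-1.8,-2],[1,-1.8,-3],[1,-1.8,-3.4],[1,-1.8,-3.4]],"roll":[0,0,0,0,0,0]}'
python3 - <<'E'
from h import *
import numpy as np
for r0,t in(('L',.49),('R',.275)):
  for a in np.linspace(t,0,8):
    gx=.118-.335*np.cos(a)+.018*np.sin(a); gz=.130+.335*np.sin(a)+.018*np.cos(a)
    gy=.135 if r0=='L' else -.135
    print(r0,round(a,2),np.round([.782+gx+.05*gy,-.06-.05*gx+gy,gz+.013+.073],3))
s=snap('scene'); t=snap('top')
a=s['image'][60:360,150:430];b=t['image'][60:310,180:420]
cv2.imwrite('pics/p1.png',cv2.convertScaleAbs(np.hstack([cv2.resize(a[:,:,::-1],(400,428)),cv2.resize(b[:,:,::-1],(400,428))]),alpha=1.6,beta=20))
E
```

```text
time: 2.3
tool_pos: [0.6023, 0.1052, 0.4091]
tool_rot: [0.024, 1.0, -0.0, -0.001]
contact_force: [-0.2, -0.1, 0.5]
grip_width: 0.004
finger_force: 0.0
L 0.49 [0.62  0.083 0.39 ]
L 0.42 [0.608 0.084 0.369]
L 0.35 [0.598 0.085 0.348]
L 0.28 [0.59  0.085 0.326]
L 0.21 [0.583 0.085 0.303]
L 0.14 [0.578 0.086 0.281]
L 0.07 [0.574 0.086 0.257]
L 0.0 [0.572 0.086 0.234]
R 0.28 [ 0.576 -0.185  0.324]
R 0.24 [ 0.572 -0.185  0.312]
R 0.2 [ 0.568 -0.185  0.299]
R 0.16 [ 0.565 -0.184  0.286]
R 0.12 [ 0.563 -0.184  0.273]
R 0.08 [ 0.561 -0.184  0.26 ]
R 0.04 [ 0.559 -0.184  0.247]
R 0.0 [ 0.558 -0.184  0.234]
```

View pics/p1.png

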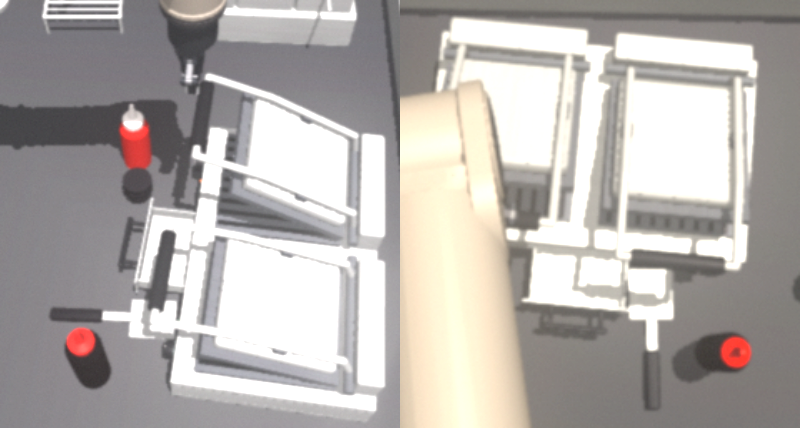

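The left half of the picture shows the closed fingers at about (190,80), just above and beside the left end of the left handle (205,110). Nothing has been touched. Next I centre over the handle and press along its arc.

```bash
python3 -m jog '{"hand":[0,0,0,0,0,0,0,0],"slide":[[1.4,-2,0],[1.4,-2,0],[1.4,-2,-0.5],[1.4,-2,-1],[1.4,-2,-1.5],[1.3,-2,-2],[1.1,-2,-2.5],[0.9,-2,-3]],"roll":[0,0,0,0,0,0,0,0]}'; python3 -c "
from workcell import manip
print(manip.state()['contact_force'])"
```

```text
time: 3.2
tool_pos: [0.6114, 0.0846, 0.3799]
tool_rot: [0.024, 1.0, 0.0, -0.0]
contact_force: [-7.3, 1.3, 11.1]
grip_width: -0.0
finger_force: 5.2
[-7.31977665  1.34839088 11.13468974]
```

```bash
python3 -m jog '{"hand":[0,0,0,0,0,0,0,0],"slide":[[-0.3,0,-1],[-0.7,0,-2],[-1.2,0,-3],[-1.6,0,-4],[-2,0,-5],[-2.3,0,-6],[-2.6,0,-7],[-2.9,0,-8]],"roll":[0,0,0,0,0,0,0,0]}';python3 -m jog '{"hand":[0,0,0,0,0,0],"slide":[[-0.2,0,-1],[-0.4,0,-2],[-0.6,0,-3],[-0.8,0,-4],[-0.9,0,-5],[-1,0,-5.8]],"roll":[0,0,0,0,0,0]}'
```

```text
time: 4.0
tool_pos: [0.5824, 0.0849, 0.2998]
tool_rot: [0.024, 1.0, 0.0, 0.0]
contact_force: [-2.1, 3.4, 6.2]
grip_width: -0.005
finger_force: 3.1
time: 4.6
tool_pos: [0.5724, 0.0849, 0.2415]
tool_rot: [0.024, 1.0, 0.0, -0.0]
contact_force: [-2.3, 3.0, 5.7]
grip_width: -0.003
finger_force: 2.9
```

```bash
python3 -m jog '{"hand":[0,0,0,0],"slide":[[0,0,-0.3],[0,0,-0.6],[0,0,-0.8],[0,0,-0.8]],"roll":[0,0,0,0]}'
```

```text
time: 5.0
tool_pos: [0.5727, 0.0844, 0.2339]
tool_rot: [0.024, 1.0, -0.0, -0.0]
contact_force: [-0.4, -0.2, -0.6]
grip_width: 0.001
finger_force: 0.0
```

```bash
python3 -m jog '{"hand":[0,0,0],"slide":[[0,0,-0.2],[0,0,-0.3],[0,0,-0.3]],"roll":[0,0,0]}'
```

```text
time: 5.3
tool_pos: [0.5728, 0.0843, 0.2321]
tool_rot: [0.025, 1.0, 0.0, 0.0]
contact_force: [-9.0, 0.4, 20.2]
grip_width: -0.001
finger_force: 10.3
```

The left plate is against its stop. On to the right one.

```bash
python3 -m jog '{"hand":[0,0,0,0,0,0,0,0],"slide":[[0,0,3],[0,0,7],[0,0,11],[0,-1,14],[0,-5,14],[0,-9,14],[0,-13,14],[0,-17,14]],"roll":[0,0,0,0,0,0,0,0]}';python3 -m jog '{"hand":[0,0,0,0,0,0],"slide":[[0,-4,0],[0,-8,0],[0,-10,0],[0,-10,0],[0,-10,-2],[0,-10,-3]],"roll":[0,0,0,0,0,0]}'
```

```text
time: 6.1
tool_pos: [0.5726, -0.0875, 0.3712]
tool_rot: [0.024, 1.0, -0.0, 0.0]
contact_force: [0.1, 0.6, -0.6]
grip_width: -0.001
finger_force: 0.0
time: 6.7
tool_pos: [0.5726, -0.185, 0.3397]
tool_rot: [0.024, 1.0, 0.0, -0.0]
contact_force: [-0.5, 0.8, -0.8]
grip_width: -0.001
finger_force: 0.0
```

```bash
python3 -m jog '{"hand":[0,0,0,0,0,0,0,0],"slide":[[0,0,-0.7],[0,0,-1.4],[-0.1,0,-2.1],[-0.2,0,-2.9],[-0.4,0,-3.7],[-0.6,0,-4.6],[-0.8,0,-5.5],[-0.9,0,-6.5]],"roll":[0,0,0,0,0,0,0,0]}';python3 -m jog '{"hand":[0,0,0,0,0,0,0],"slide":[[-0.1,0,-1],[-0.3,0,-2],[-0.4,0,-3],[-0.4,0,-3.6],[-0.4,0,-4],[-0.4,0,-4.2],[-0.4,0,-4.2]],"roll":[0,0,0,0,0,0,0]}'
```

```text
time: 7.5
tool_pos: [0.5637, -0.1856, 0.2761]
tool_rot: [0.024, 1.0, 0.0, 0.0]
contact_force: [-4.1, 1.1, 7.3]
grip_width: -0.002
finger_force: 3.1
time: 8.2
tool_pos: [0.56, -0.1857, 0.2339]
tool_rot: [0.024, 1.0, -0.0, 0.0]
contact_force: [-0.3, 0.2, 0.6]
grip_width: -0.001
finger_force: 0.0
```

```bash
python3 -m jog '{"hand":[0,0,0],"slide":[[0,0,-0.2],[0,0,-0.3],[0,0,-0.3]],"roll":[0,0,0]}';python3 -m jog '{"hand":[0,0,0,0,0,0,0,0],"slide":[[0,0,3],[0,0,6],[-2,3,9],[-5,6,9],[-8,9,9],[-11,12,9],[-13.5,14.5,9],[-13.5,14.5,9]],"roll":[0,0,0,0,0,0,0,0]}'
python3 - <<'E'
from h import *
s=snap('scene'); t=snap('top')
a=s['image'][60:360,150:430];b=t['image'][60:310,180:420]
cv2.imwrite('pics/p2.png',cv2.convertScaleAbs(np.hstack([cv2.resize(a[:,:,::-1],(400,428)),cv2.resize(b[:,:,::-1],(400,428))]),alpha=1.6,beta=20))
E
```

```text
time: 8.5
tool_pos: [0.5601, -0.1858, 0.2322]
tool_rot: [0.024, 1.0, 0.0, 0.001]
contact_force: [-7.4, 1.9, 20.1]
grip_width: -0.003
finger_force: 9.8
time: 9.3
tool_pos: [0.4226, -0.0382, 0.3212]
tool_rot: [0.023, 1.0, 0.001, 0.0]
contact_force: [-0.5, -0.5, 0.6]
grip_width: -0.0
finger_force: 0.0
```

View pics/p2.png

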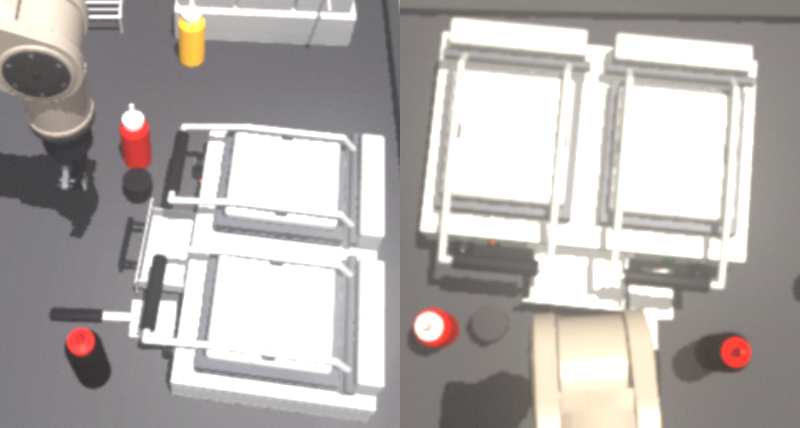

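Both plates lie shut, with handles at (178,170) and (155,290) in the left half. The cups, bottles and scraper haven't moved. Now I go down in front of the tray's pull.

```bash
python3 -m jog '{"hand":[0,0,0,0,0,0,0,0],"slide":[[0,-0.4,-3],[0,-0.4,-6],[0,-0.4,-9],[0,-0.4,-12],[0,-0.4,-15],[0,-0.4,-18],[0,-0.4,-20.5],[0,-0.4,-20.5]],"roll":[0,0,0,0,0,0,0,0]}';python3 -m jog '{"hand":[0,0,0,0,0,0,0,0],"slide":[[1.5,0,0],[3,0,0],[4,0,0],[5,-0.1,0],[6,-0.1,0],[7,-0.2,0],[8,-0.2,0],[8,-0.2,0]],"roll":[0,0,0,0,0,0,0,0]}'
```

```text
time: 10.2
tool_pos: [0.4242, -0.0457, 0.1135]
tool_rot: [0.025, 1.0, -0.001, -0.002]
contact_force: [-0.1, -0.3, 0.1]
grip_width: 0.0
finger_force: 0.0
time: 11.0
tool_pos: [0.5064, -0.0467, 0.116]
tool_rot: [0.024, 1.0, -0.0, 0.001]
contact_force: [0.3, -0.0, 0.7]
grip_width: -0.003
finger_force: 0.0
```

```bash
python3 -m jog '{"hand":[0,0,0,0,0],"slide":[[0.9,0,0],[1.8,-0.1,0],[2.7,-0.1,0],[3.6,-0.2,0],[4.2,-0.2,0]],"roll":[0,0,0,0,0]}'
```

```text
time: 11.5
tool_pos: [0.5478, -0.0488, 0.1158]
tool_rot: [0.024, 1.0, -0.0, 0.0]
contact_force: [-3.9, -0.6, 0.2]
grip_width: -0.0
finger_force: 1.4
```

```bash
python3 -m jog '{"hand":[0,0,0,0,0],"slide":[[0.3,0,0],[0.6,0,0],[0.9,0,0],[1.2,0,0],[1.2,0,0]],"roll":[0,0,0,0,0]}'
```

```text
time: 12.0
tool_pos: [0.5582, -0.0464, 0.1152]
tool_rot: [0.023, 1.0, 0.001, -0.001]
contact_force: [-3.2, 12.6, -7.3]
grip_width: 0.002
finger_force: 4.6
```

Run:
```python
from h import *
print(manip.state()['contact_force'])
s=snap('scene'); t=snap('top')
a=s['image'][140:300,200:360];b=t['image'][130:290,220:380]
cv2.imwrite('pics/p3.png',cv2.convertScaleAbs(np.hstack([cv2.resize(a[:,:,::-1],(400,400)),cv2.resize(b[:,:,::-1],(400,400))]),alpha=1.7,beta=25))
```

```text
[-3.16041149 12.6163502  -7.28730512]
```

View pics/p3.png

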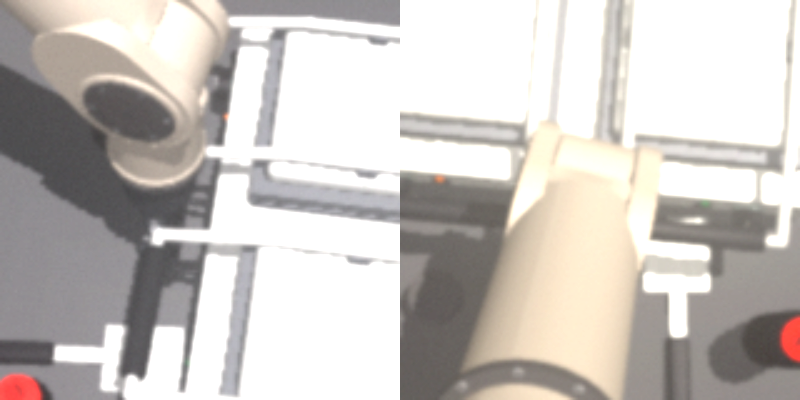

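The wrist is right beside the right handle's inner end ((155,235) in the left half), which would explain the sideways force. I'll back off, shift left a little and check the tray.

```bash
python3 -m jog '{"hand":[0,0,0,0,0,0,0],"slide":[[-1,0,0],[-3,0.3,0],[-6,0.6,0],[-9,0.6,0],[-12,0.6,0],[-13.5,0.6,0],[-13.5,0.6,0]],"roll":[0,0,0,0,0,0,0]}'
python3 - <<'E'
from h import *
s=snap('scene'); t=snap('top')
a=s['image'][140:300,200:360];b=t['image'][130:290,220:380]
cv2.imwrite('pics/p4.png',cv2.convertScaleAbs(np.hstack([cv2.resize(a[:,:,::-1],(400,400),interpolation=cv2.INTER_CUBIC),cv2.resize(b[:,:,::-1],(400,400),interpolation=cv2.INTER_CUBIC)]),alpha=1.7,beta=25))
E
```

```text
time: 12.8
tool_pos: [0.4222, -0.0427, 0.1161]
tool_rot: [0.025, 1.0, 0.0, -0.0]
contact_force: [0.4, -0.7, 0.2]
grip_width: -0.003
finger_force: 0.0
```

View pics/p4.png

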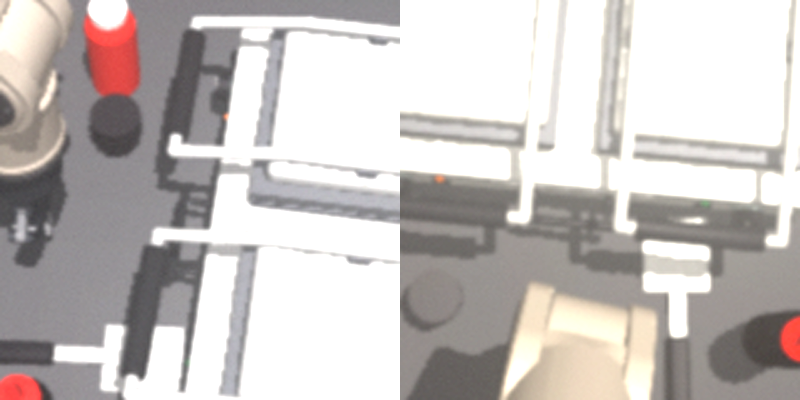

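Both plates are shut and the tray looks home. The gap between the brackets runs from (520,217) to (625,228) in the right half. I'll find the gap's centre, then push again to feel the stop.

Run:
```python
from h import *
import pickle
T=pickle.load(open('s0.pkl','rb'))['top']
for x,y in((530,217),(615,228)): print(onz(T,(x-400)/2.5+220,y/2.5+130,.15).round(3))
```

```text
[ 0.568 -0.     0.15 ]
[ 0.558 -0.089  0.15 ]
```

The gap is only about 89 mm and the gripper body is 85 mm wide along y. A quarter turn presents the 76 mm side, so I'll turn and push again.

```bash
python3 -m jog '{"hand":[0,0,0,0,0,0,0,0],"slide":[[0,0,0],[0,0,0],[0,0,0],[0,0,0],[0,0,0],[0,0,0],[0,0,0],[0,0,0]],"roll":[-0.14,-0.28,-0.42,-0.56,-0.7,-0.84,-0.98,-1.12]}';python3 -m jog '{"hand":[0,0,0,0,0,0,0,0],"slide":[[0,0,0],[0,0,0],[0,0,0],[0,0,0],[2,-0.2,0],[4,-0.2,0],[6,-0.2,0],[6,-0.2,0]],"roll":[-0.14,-0.28,-0.4,-0.45,-0.45,-0.45,-0.45,-0.45]}'; python3 -c "
from workcell import manip
print(manip.state()['qpos'].round(2))"
```

```text
time: 13.7
tool_pos: [0.4253, -0.0427, 0.1161]
tool_rot: [0.554, 0.833, 0.0, 0.001]
contact_force: [0.5, 0.1, 0.2]
grip_width: 0.001
finger_force: 0.0
time: 14.5
tool_pos: [0.4874, -0.0446, 0.1161]
tool_rot: [0.723, 0.69, 0.001, 0.001]
contact_force: [-0.9, -0.0, -0.4]
grip_width: -0.0
finger_force: 0.0
[-0.66  0.53  0.78  2.2  -0.62  0.65  0.52]
```

```bash
python3 -m jog '{"hand":[0,0,0,0,0,0,0],"slide":[[1.5,0,0],[3,0,0],[4.5,0,0],[5.5,0,0],[6,0,0],[6.3,0,0],[6.3,0,0]],"roll":[0,0,0,0,0,0,0]}'
```

```text
time: 15.2
tool_pos: [0.5468, -0.0448, 0.1158]
tool_rot: [0.724, 0.69, -0.0, -0.0]
contact_force: [-0.2, 0.2, -0.6]
grip_width: 0.003
finger_force: 0.0
```

```bash
python3 -m jog '{"hand":[0,0,0,0],"slide":[[0.2,0,0],[0.4,0,0],[0.6,0,0],[0.6,0,0]],"roll":[0,0,0,0]}';python3 -m jog '{"hand":[0,0,0,0],"slide":[[0.2,0,0],[0.4,0,0],[0.6,0,0],[0.6,0,0]],"roll":[0,0,0,0]}'
```

```text
time: 15.6
tool_pos: [0.5531, -0.0447, 0.116]
tool_rot: [0.724, 0.69, 0.0, 0.0]
contact_force: [0.1, 0.3, 0.5]
grip_width: -0.005
finger_force: 0.0
time: 16.0
tool_pos: [0.5563, -0.0448, 0.1153]
tool_rot: [0.724, 0.69, -0.002, -0.002]
contact_force: [-17.6, 0.4, 13.6]
grip_width: 0.001
finger_force: 9.3
```

The firm stop (17.6 N against 2.5 N of runner friction, no side force) says the tray is home. I'll retreat and verify.

```bash
python3 -m jog '{"hand":[0,0,0,0,0,0,0,0],"slide":[[-2,0,0],[-5,0,0],[-8,0,0],[-12,0,0],[-13,0,3],[-13,0,7],[-13,0,11],[-13,0,15]],"roll":[0,0,0,0,0,0,0,0]}';python3 -m jog '{"hand":[0,0,0,0,0,0,0,0],"slide":[[0,0,5],[0,4,9],[0,8,9],[0,12,9],[0,16,9],[0,20,9],[0,24,9],[0,24,9]],"roll":[0,0,0,0,0,0,0,0]}'
python3 - <<'E'
from h import *
s=snap('scene'); t=snap('top')
for d in (0,.01,.02):
  c=[.575-d,-.050+.05*d,.056]; print(d,(proj(s,c)-[180,100])*2.0,(proj(t,c)-[180,100])*2.0)
a=s['image'][100:350,180:380];b=t['image'][100:350,180:380]
cv2.imwrite('pics/p5.png',cv2.convertScaleAbs(np.hstack([cv2.resize(q[:,:,::-1],(400,500),interpolation=cv2.INTER_CUBIC) for q in(a,b)]),alpha=1.7,beta=25))
E
```

```text
time: 16.8
tool_pos: [0.4291, -0.0446, 0.26]
tool_rot: [0.724, 0.69, 0.0, 0.0]
contact_force: [-0.0, 1.3, 0.9]
grip_width: 0.003
finger_force: 0.0
time: 17.6
tool_pos: [0.4284, 0.2011, 0.3485]
tool_rot: [0.721, 0.692, 0.001, 0.001]
contact_force: [0.4, -1.0, 0.2]
grip_width: -0.007
finger_force: 0.0
0 [180.53436726 269.7075551 ] [219.19069077 237.09183346]
0.01 [173.26996215 268.97361512] [218.73803146 244.12607537]
0.02 [166.01274413 268.24040128] [218.28446198 251.17446124]
```

View pics/p5.png

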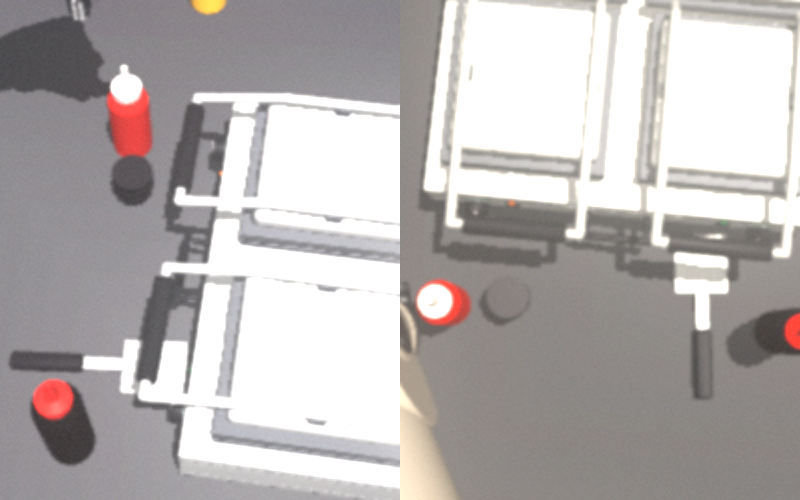

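The plates are shut and the pull bar (about (620,238) in the right half) sits where a home tray should put it. The bystanders are unmoved and the arm is clear.

```bash
python3 -c "
from workcell import manip
print(manip.hand_in())"
```

```text
the job is handed in; nothing more can be done
None
```

I closed the grill and handed the job in at about 18 s: both top plates are shut, the tray is home, and the bottles, cups, shaker and scraper look unmoved in the last pictures; during the first tray push the gripper brushed the right handle's bracket at about 13 N (limit 40 N), and the hand-in returned no verdict.

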